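Change the nozzle on the hot-air gun

TASK

Change the nozzle on the hot-air gun that stands nose-up: turn the round nozzle anticlockwise (seen from above) to unlock it, lift it off and stand it upright in the grey tray. Then take the wide flat nozzle, push it fully home on the barrel with its lugs through the gaps, which lie in line with the gun's handle, and turn it clockwise as far as it goes so that it is locked. Leave the scoop-shaped nozzle, the tin, the tape and the trowel where they are.

Things in the scene. Friction and masses are not known exactly. Their poses are not given: they have to be found in the camera images.
- gun: Cordless hot-air gun, fixed nose-up on a round foot (diameter 100). Grey housing of diameter 74 up to height 130, steel shoulder of diameter 54 up to height 150. Black handle and battery (top at height 94, 140 long from the axis, 62 wide at the battery) stick out along the body's +x. Origin: centre of the foot's underside on the table; z is the barrel axis.
- gun_seat (a point): Centre of the gun's flat shoulder, 150 above the table, on which a nozzle's collar sits; +x along the handle. Nozzles go on with their lugs on the x axis, either way round, within 0.2 rad, drop to the shoulder and turn clockwise from above about 1.2 rad to a stop, lugs under the rim with 3 of vertical play. Anticlockwise they stop 0.2 rad past the gaps' line and still lift off.
- spigot_top (a point): Centre of the top of the steel spigot, 22 above the shoulder, axes as the gun. Core of diameter 24, tapering over the top 8 to diameter 16. Round the core a rim of diameter 34, from 8 to 13 above the shoulder, with two gaps about 15 wide centred on +x and -x (in line with the handle) for the lugs.
- round_nozzle: Round nozzle, 80 high, on the gun at the start, turned clockwise and locked. Outlet: upright tube of diameter 24 from 42 to 80 above the origin, above a cone. 90 g. Collar: outer dia 47, inner 38, 26 high, two lugs inside its lower edge on the body's +x and -x (7 wide, 5 high, tips 14 from the axis), with small ears outside (to 28.5). Origin: centre of the collar's underside, z up.
- flat_nozzle: Flat nozzle, 80 high, standing on the table. Outlet: flat duct 18 thick (y), 64 wide (x) from 58 to 80 above the origin, stepping down to 40 wide at 34. 100 g. Collar: outer dia 47, inner 38, 26 high, two lugs inside its lower edge on the body's +x and -x (7 wide, 5 high, tips 14 from the axis), with small ears outside (to 28.5). Origin: centre of the collar's underside, z up.
- scoop_nozzle: Another nozzle with a half-round scoop as outlet (diameter 40, open towards -x), 92 high, standing on the table; not to be moved. Origin: centre of the collar's underside, diameter 47.
- tray_in (a point): Centre of the inner floor, 4 above the table, of a fixed shallow grey open tray, 180 (x) by 140 (y) outside, wall 4, rim 22 above the table.
- tin: Closed round tin, diameter 74, 85 high, standing; not to be moved. Origin: centre of its underside.
- tape: Roll of paper tape lying flat, outer diameter 96, 24 high; not to be moved. Origin: centre of its underside.
- trowel: Plasterer's trowel lying flat: blade 200 (x) by 75 (y), wooden handle along x up to 65 high; not to be moved. Origin: centre of the blade's underside.
There are look-alikes about, which are no part of the job. Of the things that look like the gun, the largest one is meant. Leave any turquoise look-alike of the flat_nozzle alone.

How it is judged:
By the outcome, as a careful person would: the job done as asked, in the order asked, and still so for the second after the job is handed in, with the robot touching nothing.
It also fails if it takes over 61 s, if anything falls off the work surface, if the arm or the gripper's body presses on something with over 40 N, if the wrist force passes 120 N, or if a joint passes its speed limit or range.

ROBOT

A 7-joint arm with a two-finger parallel gripper is mounted at the origin on the work surface. World frame = base frame: x ahead of the robot, y to its left, z up, the work surface at z = 0. Lengths are in m, angles in rad, forces in N, time in s.
With the tool pointing down it reaches from about 0.425 to 0.95 m from the base axis. Payload 16.7 kg.
Tool frame: the origin (TCP) lies midway between the tips of the shut fingers; the grasp point (between the pads) lies 19 mm behind it; z points along the fingers, y is the line along which they close (so a half turn about z gives the same grasp; the last joint's range is limited). The gripper opens to 94 mm and grips with 3 to 60 N. Pads are 16 mm wide; open, the fingers measure 119 mm over their backs; the gripper's body (75 mm by 177 mm) begins 78 mm behind the grasp point.
Start: joints at [-0.149, 0.426, 0.074, 1.606, -0.034, 1.111, -0.067], TCP at [0.675, -0, 0.174] pointing down, gripper open.
Joint ranges: [-2.85, 2.85], [-0.5, 2.14], [-1.23, 1.37], [0.21, 2.46], [-1.02, 4.16], [0.16, 2.05], [-2.73, 2.73]. Speed limits (rad/s): [1.89, 1.89, 2.39, 2.39, 3.01, 3.01, 3.01].

INTERFACE

Orientations are given as a unit quaternion [x, y, z, w].
In Python, from workcell import ctrl, effector, monitor, cams, job gives the robot as it stands. Calls block until the motion is done:
- ctrl.reach(position, orientation): joint-space move of the TCP to a pose.
- ctrl.move_linear(position, ori=None, velocity=0.15): straight line of the TCP; ori=None keeps the orientation; velocity is the mean speed in m/s.
- ctrl.set_joints(angles): joint-space move.
- effector.move_gripper(opening, force=None): opening from 0.0 (shut) to 1.0 (fully open); force is the grip in N (None keeps the last); returns when the fingers have stopped.
- ctrl.wait(seconds).
- ctrl.ik(position, orientation): joint angles nearest the present ones, or None.
- monitor.get_obs(): the state.
- cams.get_image(name): name is "scene" or "side" or "wrist"; returns the picture (384x512x3 uint8, red, green, blue); there is no depth.
- cams.camera_model(name): a dict with "fx", "fy", "cx", "cy" (pixels), "R" (3x3) and "t" (3): a world point X has camera coordinates R X + t; the wrist camera has in their place "tool_from_camera" (4x4, takes a point from camera to tool coordinates, whose origin is the TCP and whose axes are the flange's). Camera axes: x right, y down, z forward; pixel columns grow to the right and rows downward; lengths in m; the calibration is good to about 2 mm. A picture is of the moment at which its call begins: read the wrist's pose just before it. camera_model takes no time and is no camera call.
A pose or a line that the arm cannot do raises ctrl.MotionError and nothing moves.
- job.finish_job(): hands the job in; it is judged then, once.
The state is a dict: "time": time; "q": joint angles; "dq": joint speeds; "effort": joint torques, N m; "tool_pos": TCP position; "orientation": TCP orientation; "force": force on the tool from outside, world axes, zero at the start; "wrist_torque": the same for the moment, N m; "opening": opening from 0.0 (shut) to 1.0 (fully open); "grasp_force": force on a finger pad.
Only numpy, scipy, OpenCV 4.12 (cv2) and the standard library are available. Lean on these libraries where they do the work, as an engineer would, in place of code of your own. Each camera call takes 0.05 s, during which the arm holds its last target. There are 200 camera calls.

## Working session

There is one attempt and no reset: what is moved stays moved. The work goes in short steps, each a Python script; the robot and the scene stay as the last script left them, time stands still between calls to the robot, and variables do not carry over. Pictures are saved under pics/ and viewed, at most 10 in all, crops included, and the job is handed in when it is done.

```bash
ls; mkdir -p pics; python3 - <<'E'
from workcell import ctrl, effector, monitor, cams, job
import cv2,numpy as np,json
ims=[cams.get_image(n) for n in("scene","side")]
for n,i in zip(("scene","side"),ims): cv2.imwrite(f"pics/{n}0.png",i[:,:,::-1])
w=cams.get_image("wrist");cv2.imwrite("pics/wrist0.png",w[:,:,::-1])
for n in("scene","side","wrist"):
  print(n,{k:np.round(v,3).tolist() for k,v in cams.camera_model(n).items()})
o=monitor.get_obs();print(o["time"],o["tool_pos"],o["orientation"],o["opening"],o["force"])
E
```

```text
pics
scene {'fx': 408.33, 'fy': 408.33, 'cx': 253.359, 'cy': 193.139, 'R': [[-0.782, 0.623, -0.003], [0.455, 0.568, -0.686], [-0.426, -0.538, -0.727]], 't': [0.437, -0.194, 1.31]}
side {'fx': 472.192, 'fy': 472.192, 'cx': 253.805, 'cy': 193.341, 'R': [[-0.918, -0.396, -0.023], [-0.218, 0.553, -0.804], [0.332, -0.733, -0.594]], 't': [0.521, 0.214, 1.227]}
wrist {'fx': 345.885, 'fy': 345.885, 'cx': 253.44, 'cy': 192.138, 'tool_from_camera': [[-0.0, -0.959, -0.282, 0.081], [1.0, -0.001, 0.002, 0.001], [-0.002, -0.282, 0.959, -0.211], [0.0, 0.0, 0.0, 1.0]]}
0.15 [ 6.74632415e-01 -5.05034481e-05  1.73448961e-01] [ 7.07130468e-01  7.07082931e-01 -3.71619509e-04 -3.03822880e-04] 1.0010644644151099 [ 0.77329469 -0.76506612  0.6007471 ]
```

View pics/scene0.png

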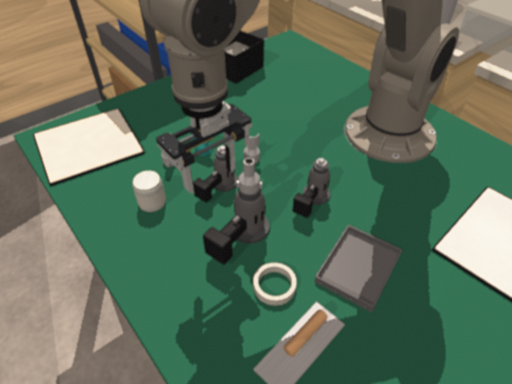

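View pics/side0.png

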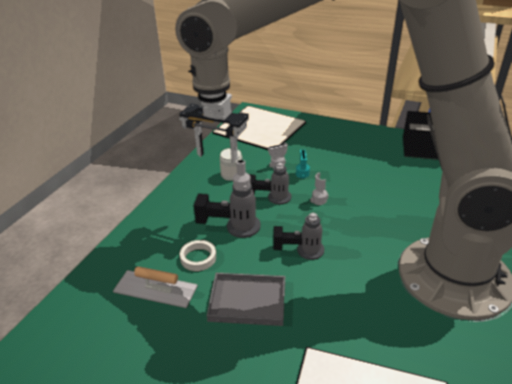

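Guns: the large one is at scene (250,210) / side (243,210), and the small ones are at scene (222,170) and (318,182). The large one is meant. Free-standing nozzles in side: whitish at (278,155), turquoise at (303,163), grey at (319,190). The gripper hides these in scene, so I'll locate things roughly and take a wrist view from above.

```bash
cat > h.py <<'E'
from workcell import ctrl, effector, monitor, cams, job
import cv2,numpy as np
from scipy.spatial.transform import Rotation as Ro
def cam(n,obs=None):
    m=cams.camera_model(n); K=np.array([[m["fx"],0,m["cx"]],[0,m["fy"],m["cy"]],[0,0,1]])
    if n!="wrist": return K,np.array(m["R"]),np.array(m["t"])
    T=np.eye(4);T[:3,:3]=Ro.from_quat(obs["orientation"]).as_matrix();T[:3,3]=obs["tool_pos"]
    E=np.linalg.inv(T@np.array(m["tool_from_camera"]));return K,E[:3,:3],E[:3,3]
def onplane(c,uv,z):
    K,R,t=c; o=-R.T@t; d=R.T@np.linalg.inv(K)@np.array([*uv,1.]); return o+d*(z-o[2])/d[2]
def proj(c,X):
    K,R,t=c; p=K@(R@np.asarray(X)+t); return p[:2]/p[2]
def tri(cs,uvs):
    A=[];b=[]
    for (K,R,t),uv in zip(cs,uvs):
        o=-R.T@t; d=R.T@np.linalg.inv(K)@np.array([*uv,1.]); d/=np.linalg.norm(d); P=np.eye(3)-np.outer(d,d); A.append(P);b.append(P@o)
    return np.linalg.lstsq(np.vstack(A),np.hstack(b),rcond=None)[0]
def down(yaw):  # tool down, closing line (tool y) at angle yaw from world x
    y=np.array([np.cos(yaw),np.sin(yaw),0]);z=np.array([0,0,-1.]);return Ro.from_matrix(np.c_[np.cross(y,z),y,z]).as_quat()
E
python3 - <<'E'
from h import *
s,c=cam("side"),cam("scene")
for n,p in dict(white=(278,170),turq=(303,177),grey=(319,202),gun=(243,228),g2=(280,197),g3=(312,250),tray=(248,300),tape=(198,258),tin=(231,175)).items(): print(n,onplane(s,p,0).round(3))
for n,p in dict(gun=(252,230),tray=(360,266),tape=(275,285),white=(252,160)).items(): print("scene",n,onplane(c,p,0).round(3))
print(Ro.from_quat(monitor.get_obs()["orientation"]).as_matrix().round(2))
for y in (np.pi,0,-np.pi/2,np.pi/2):
  for p in ([.55,.1,.42],[.6,0.05,.45],[.55,-.1,.45]): q=ctrl.ik(p,down(y)); print(y,p,None if q is None else np.round(q,2))
E
```

```text
white [ 0.603 -0.296  0.   ]
turq [ 0.509 -0.286  0.   ]
grey [ 0.417 -0.173  0.   ]
gun [ 0.589  0.031 -0.   ]
g2 [ 0.541 -0.152 -0.   ]
g3 [ 0.371  0.045 -0.   ]
tray [0.463 0.277 0.   ]
tape [0.652 0.193 0.   ]
tin [ 0.743 -0.208  0.   ]
scene gun [0.591 0.035 0.   ]
scene tray [ 0.458  0.279 -0.   ]
scene tape [0.648 0.192 0.   ]
scene white [ 0.426 -0.173 -0.   ]
[[ 0.  1. -0.]
 [ 1. -0. -0.]
 [-0. -0. -1.]]
3.141592653589793 [0.55, 0.1, 0.42] [ 0.56  0.23 -1.04  1.45  0.2   1.57  2.67]
3.141592653589793 [0.6, 0.05, 0.45] [ 0.63  0.37 -1.17  1.29  0.34  1.69  2.67]
3.141592653589793 [0.55, -0.1, 0.45] None
0 [0.55, 0.1, 0.42] [-0.34  0.11  0.05  1.5  -0.01  1.53 -0.29]
0 [0.6, 0.05, 0.45] [-0.26  0.19  0.08  1.35 -0.02  1.61 -0.18]
0 [0.55, -0.1, 0.45] [-0.06  0.11  0.14  1.44 -0.01  1.59  0.08]
-1.5707963267948966 [0.55, 0.1, 0.42] [-0.54  0.11  0.28  1.51 -0.03  1.53 -1.83]
-1.5707963267948966 [0.6, 0.05, 0.45] [-0.46  0.19  0.34  1.36 -0.06  1.6  -1.7 ]
-1.5707963267948966 [0.55, -0.1, 0.45] [-0.28  0.1   0.39  1.45 -0.04  1.59 -1.46]
1.5707963267948966 [0.55, 0.1, 0.42] [-0.1   0.12 -0.22  1.48  0.03  1.54  1.25]
1.5707963267948966 [0.6, 0.05, 0.45] [-0.03  0.2  -0.2   1.33  0.04  1.61  1.35]
1.5707963267948966 [0.55, -0.1, 0.45] [ 0.16  0.12 -0.11  1.43  0.01  1.6   1.62]
```

```bash
python3 -c "
import cv2
w=cv2.imread('pics/wrist0.png');s=cv2.imread('pics/side0.png')[130:280,180:350]
import numpy as np
s=cv2.resize(s,(510,450),interpolation=3)
o=np.zeros((450,800,3),np.uint8);o[:,:510]=s;o[:217,510:]=cv2.resize(w,(290,217));cv2.imwrite('pics/a.png',o)"
```

```text
(no output)
```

View pics/a.png

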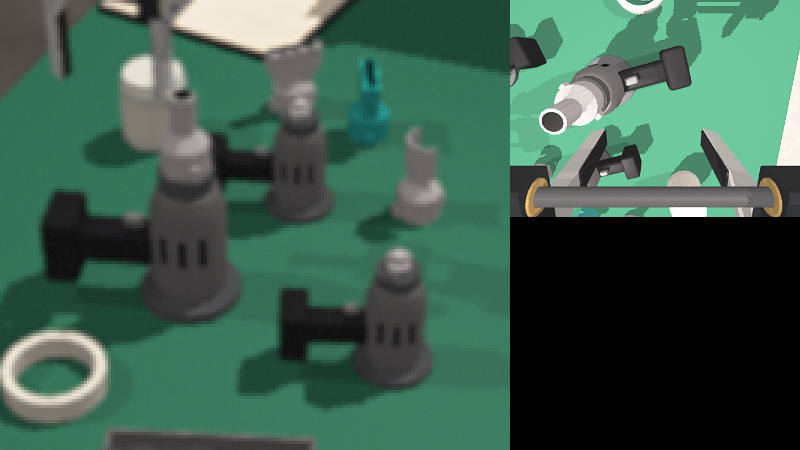

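The flat nozzle is the whitish flared one at crop (293,75), i.e. side (278,155). Turquoise at crop (369,100) is the look-alike to leave, and the half-round scoop is at crop (418,175). The big gun, at crop (190,220), carries the round nozzle. Next come two overhead wrist views.

```bash
python3 - <<'E'
from h import *
import pickle
d=[]
ctrl.move_linear([.64,.04,.40],velocity=.25)
for i,p in enumerate(([.60,.075,.46],[.60,-.2,.46])):
    ctrl.reach(p,down(0)); ctrl.wait(.15)
    o=monitor.get_obs(); w=cams.get_image("wrist"); d.append((o,w)); cv2.imwrite(f"pics/w{i+1}.png",w[:,:,::-1])
d.append(cams.get_image("scene"));d.append(cams.get_image("side"));pickle.dump(d,open("d.pkl","wb"))
print(monitor.get_obs()["time"])
a=np.hstack([x[1][:,:,::-1] for x in d[:2]]);cv2.imwrite("pics/w12.png",cv2.resize(np.vstack([d[0][1],d[1][1]])[:,:,::-1],None,fx=.78,fy=.78))
E
```

```text
3.2083
```

View pics/w12.png

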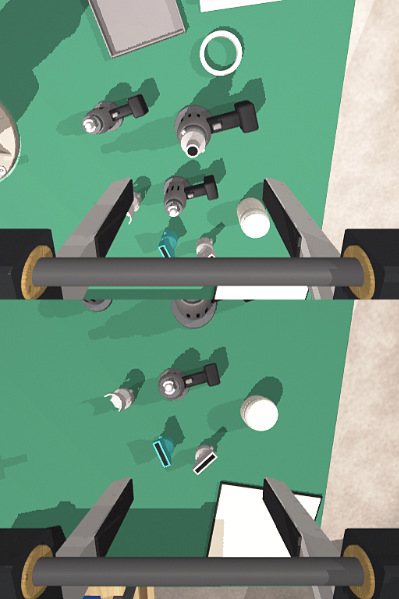

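```bash
python3 - <<'E'
from h import *
import pickle
d=pickle.load(open("d.pkl","rb"))
def comps(im,box,thr,amin=15):
    x0,y0,x1,y1=box;g=im[y0:y1,x0:x1].max(2)
    n,l,st,ce=cv2.connectedComponentsWithStats((g<thr).astype(np.uint8))
    return [(st[i,4],ce[i]+[x0,y0],np.argwhere(l==i)[:,::-1]+[x0,y0]) for i in range(1,n) if st[i,4]>=amin]
c1,c2=cam("wrist",d[0][0]),cam("wrist",d[1][0])
print("round mouth");
for a,ce,p in comps(d[0][1],(230,175,265,212),70): print(a,ce,onplane(c1,ce,.23).round(4))
print("slot")
for a,ce,p in comps(d[1][1],(240,185,285,232),70):
    q=np.array([onplane(c2,u,.08)[:2] for u in p]); m=q.mean(0); w,v=np.linalg.eigh(np.cov(q.T)); print(a,ce,m.round(4),np.degrees(np.arctan2(v[1,1],v[0,1])),np.sqrt(12*w))
r=cv2.minAreaRect
im=d[1][1];hsv=cv2.cvtColor(im,cv2.COLOR_RGB2HSV)
print("handle")
for a,ce,p in comps(d[0][1],(230,110,350,185),65,60):
    q=np.array([onplane(c1,u,.094)[:2] for u in p]); m=q.mean(0);w,v=np.linalg.eigh(np.cov(q.T)); print(a,ce,m.round(4),np.degrees(np.arctan2(v[1,1],v[0,1])),np.sqrt(12*w))
A=cv2.resize(d[0][1][115:225,215:345],None,fx=4,fy=4,interpolation=3)[:,:,::-1]
B=cv2.resize(d[1][1][170:250,225:305],None,fx=4,fy=4,interpolation=3)[:,:,::-1]
o=np.zeros((440,800,3),np.uint8);o[:,:520]=A;o[:320,520:]=B[:,:280];cv2.imwrite("pics/b.png",o)
E
```

```text
round mouth
116 [246.46551724 193.40517241] [0.5919 0.0243 0.23  ]
slot
129 [262.52713178 209.90697674] [ 0.6192 -0.3241] -135.89788619143314 [0.0081523  0.05515105]
handle
1056 [301.38162879 150.11931818] [0.6813 0.0591] -169.97846032300873 [0.05768666 0.10799314]
```

View pics/b.png

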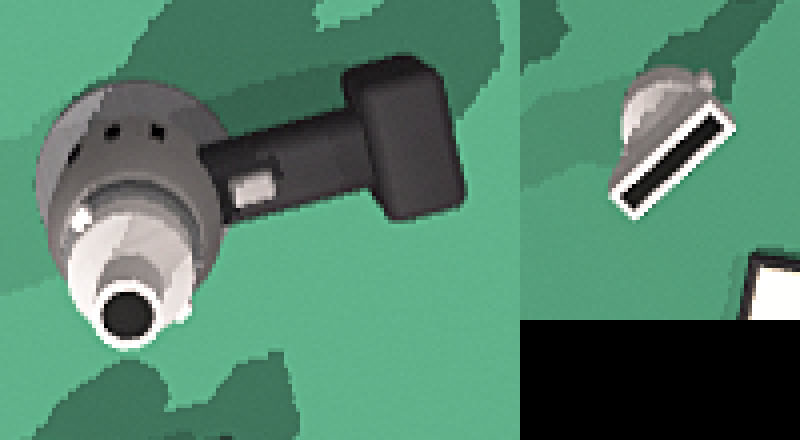

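```bash
python3 - <<'E'
from h import *
import pickle
d=pickle.load(open("d.pkl","rb"))
c1,c2=cam("wrist",d[0][0]),cam("wrist",d[1][0])
f=lambda u,z:onplane(c1,np.array(u)/4+[215-.375,115-.375],z)
P=[f(u,.094) for u in ((372,98),(447,85),(465,205),(390,218))]
ctr=np.mean(P,0);print("batt",ctr.round(4))
g=np.array([.5919,.0243])
an=lambda v:np.degrees(np.arctan2(v[1],v[0])).round(2)
print("dir axis->batt",an(ctr[:2]-g),"edges",an(P[0]-P[3]),an(P[1]-P[2]),an(P[1]-P[0]),an(P[2]-P[3]),np.linalg.norm(ctr[:2]-g))
ca,sa=np.cos(np.radians(13)),np.sin(np.radians(13))
t=np.linspace(0,2*np.pi,90)
def circ(c,r,z): return [[c[0]+r*np.cos(a),c[1]+r*np.sin(a),z] for a in t]
out=[]
K=4
crops=[(d[0][1],c1,(215,115,130,110)),(d[2],cam("scene"),(195,140,100,110)),(d[3],cam("side"),(185,140,100,110))]
for im,c,(x,y,w,h) in crops:
    I=cv2.resize(im[y:y+h,x:x+w],None,fx=K,fy=K,interpolation=3)[:,:,::-1].copy()
    for r,z in((.05,0),(.037,.13),(.012,.23),(.0235,.15)):
        q=np.array([(proj(c,X)-[x,y])*K+1.5 for X in circ(g,r,z)]).round().astype(int)
        cv2.polylines(I,[q],True,(0,0,255),1)
    out.append(I)
cv2.imwrite("pics/c.png",cv2.resize(np.hstack(out),(800,int(800*440/1320)),interpolation=cv2.INTER_AREA))
E
```

```text
batt [0.7116 0.0549 0.094 ]
dir axis->batt 14.33 edges 100.94 101.8 9.81 10.07 0.12350159265304288
```

View pics/c.png

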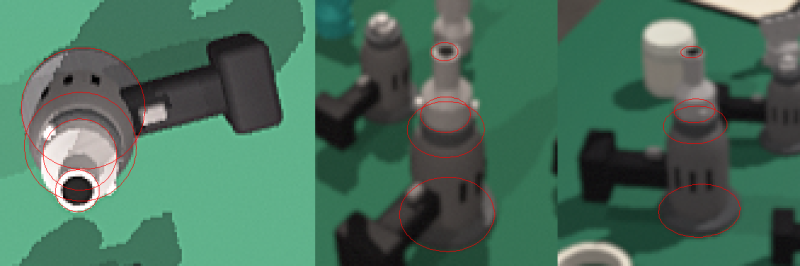

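```bash
cat >> h.py <<'E'
def F(tag=""):
    o=monitor.get_obs(); print(tag,"t%.1f"%o["time"],"p",o["tool_pos"].round(4) if hasattr(o["tool_pos"],"round") else np.round(o["tool_pos"],4),"f",np.round(o["force"],1),"tq",np.round(o["wrist_torque"],2),"op %.3f g %.1f"%(o["opening"],o["grasp_force"])); return o
E
python3 - <<'E'
from h import *
import pickle
d=pickle.load(open("d.pkl","rb"));c1=cam("wrist",d[0][0])
e=[onplane(c1,np.array(u)/4+[214.6,114.6],.153) for u in((80,218),(185,310))];v=e[1]-e[0];print("ears",np.degrees(np.arctan2(v[1],v[0])),np.mean(e,0).round(4),np.linalg.norm(v))
g=[.592,.0245]
ctrl.reach([*g,.33],down(-.75)); ctrl.move_linear([*g,.195],velocity=.15)
F("pre"); effector.move_gripper(0.0,30); F("grip")
for k in range(1,8):
    ctrl.reach([*g,.195],down(-.75+.2*k)); o=F(k)
    if abs(o["wrist_torque"][2])>1.5: break
E
```

```text
ears -42.325192271104605 [0.5925 0.0217 0.153 ] 0.05444543283777226
pre t5.3 p [0.5926 0.0244 0.1959] f [-0.1 -0.4 -0.8] tq [0.01 0.04 0.04] op 1.000 g 0.0
grip t6.5 p [0.592  0.0246 0.195 ] f [ 0.1  0.2 -0.5] tq [0.1  0.24 0.01] op 0.239 g 30.0
1 t6.8 p [0.592  0.0244 0.195 ] f [ 0.1 -0.1  0.4] tq [ 0.03  0.11 -0.02] op 0.240 g 30.0
2 t7.1 p [0.592  0.0244 0.195 ] f [-0.6 -0.1 -0.4] tq [-0.01  0.09 -0.02] op 0.238 g 30.0
3 t7.4 p [0.592  0.0244 0.1949] f [-0.2  1.  -0.7] tq [-0.06 -0.   -0.03] op 0.238 g 30.0
4 t7.7 p [0.592  0.0244 0.195 ] f [ 0.5 -0.2 -0.5] tq [ 0.01 -0.05  0.  ] op 0.239 g 30.0
5 t8.0 p [0.592  0.0244 0.195 ] f [-0.2  0.1 -0.7] tq [ 0.07 -0.12 -0.01] op 0.238 g 30.0
6 t8.3 p [0.5921 0.0245 0.195 ] f [ 0.5  0.1 -0.2] tq [ 0.13 -0.14  0.02] op 0.238 g 30.0
7 t8.6 p [0.592  0.0245 0.1951] f [-1.8  2.   1.9] tq [ 0.23  0.21 -0.29] op 0.238 g 30.0
```

```bash
python3 - <<'E'
from h import *
g=[.592,.0245];t=[.46,.278]
ctrl.move_linear([*g,.205],velocity=.05);o=F("up10")
if o["force"][2]<-12: print("STUCK"); raise SystemExit
ctrl.move_linear([*g,.27],velocity=.12);F("up")
ctrl.move_linear([*t,.2],down(.65),velocity=.25)
ctrl.move_linear([*t,.065],velocity=.15);F("over")
z=.065
while z>.046:
    z-=.002; ctrl.move_linear([*t,z],velocity=.03); o=monitor.get_obs()
    if o["force"][2]>3: break
F("set"); effector.move_gripper(0.6); ctrl.move_linear([*t,.2],velocity=.25); F()
# look at the spigot
ctrl.reach([.592,.09,.38],down(0));ctrl.wait(.15)
o=monitor.get_obs();w=cams.get_image("wrist");import pickle;pickle.dump((o,w),open("s.pkl","wb"));s=cams.get_image("side")
c=cam("wrist",o);u=proj(c,[*g,.163]).astype(int);print(u)
A=cv2.resize(w[u[1]-55:u[1]+55,u[0]-50:u[0]+50],None,fx=5,fy=5,interpolation=3)
B=cv2.resize(s[250:360,200:300],None,fx=3,fy=3)
O=np.zeros((550,800,3),np.uint8);O[:,:500]=A;O[:330,500:]=B;cv2.imwrite("pics/e.png",O[:,:,::-1]);F()
E
```

```text
up10 t9.0 p [0.5931 0.0247 0.2062] f [1.9 1.3 6.9] tq [ 0.41 -0.37  0.07] op 0.239 g 30.0
up t9.7 p [0.5916 0.0244 0.2693] f [ 0.3  0.4 -2.1] tq [ 0.04 -0.02 -0.01] op 0.236 g 30.0
over t12.0 p [0.4605 0.2783 0.0658] f [ 0.3  0.1 -0.7] tq [ 0.05  0.01 -0.01] op 0.237 g 30.0
set t14.3 p [0.4604 0.2782 0.0479] f [-4.4 -3.  15.8] tq [-0.7   0.94  0.03] op 0.238 g 30.1
 t15.8 p [0.4596 0.2776 0.1991] f [ 0.4  0.3 -0.3] tq [ 0.04 -0.02  0.03] op 0.601 g 0.0
[252 208]
 t17.1 p [0.5916 0.0908 0.3795] f [ 0.5 -0.3  1.1] tq [-0.    0.03 -0.02] op 0.602 g 0.0
```

View pics/e.png

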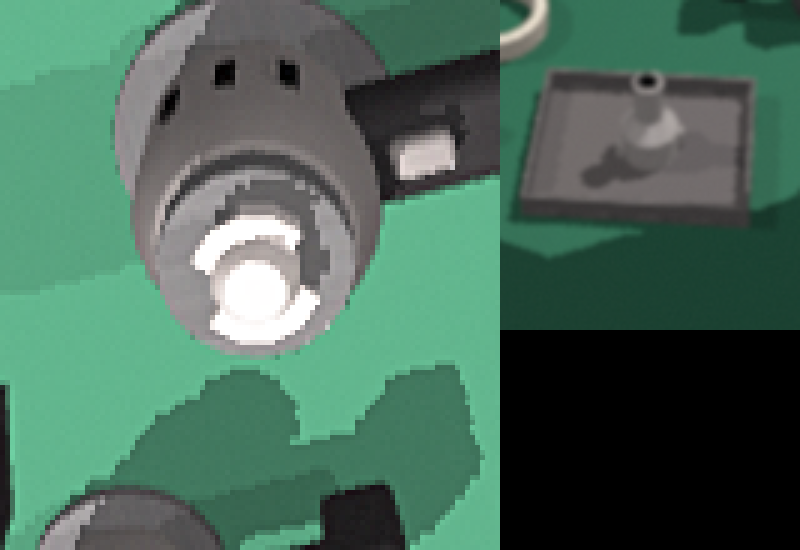

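The round nozzle stands upright at the middle of the tray. On the bare spigot, the rim gaps are at about crop (307,268) and (207,296), so the gap line is at about 14°, which agrees with the handle (10–14°). Next I'll take the flat nozzle.

```bash
python3 - <<'E'
from h import *
import pickle
o,w=pickle.load(open("s.pkl","rb"));c=cam("wrist",o);u=proj(c,[.592,.0245,.163]).astype(int)
P=[onplane(c,np.array(q)/5+[u[0]-50.4,u[1]-55.4],.163) for q in((298,245),(315,293),(200,265),(215,325))]
v=P[0]+P[1]-P[2]-P[3];print("gap",np.degrees(np.arctan2(v[1],v[0])),np.mean(P,0).round(4))
f=[.6192,-.3241];a=-np.radians(45.9)
ctrl.reach([*f,.22],down(a));ctrl.move_linear([*f,.047],velocity=.15);F("pre")
effector.move_gripper(0.0,30);F("grip")
ctrl.move_linear([*f,.12],velocity=.12);F("lift")
ctrl.move_linear([*f,.29],velocity=.2);F()
g=[.592,.0245]
ctrl.reach([*g,.29],down(np.radians(103.5)));F("above")
ctrl.move_linear([*g,.24],velocity=.1);ctrl.wait(.1);F("near")
w=cams.get_image("wrist");s=cams.get_image("side");c=cams.get_image("scene")
A=cv2.resize(w,(400,300));B=cv2.resize(s[130:240,190:290],None,fx=3,fy=3);C=cv2.resize(c[120:240,200:300],None,fx=3,fy=3)
O=np.zeros((360,1000,3),np.uint8);O[:300,:400]=A;O[:330,400:700]=B;O[:,700:]=C;cv2.imwrite("pics/g.png",cv2.resize(O[:,:,::-1],(800,288)))
E
```

```text
gap 15.671755880991082 [0.5924 0.0239 0.163 ]
pre t20.1 p [ 0.6198 -0.3244  0.048 ] f [0.4 1.  0.5] tq [ 0.03  0.08 -0.02] op 0.601 g 0.0
grip t20.8 p [ 0.6192 -0.3241  0.047 ] f [0.6 0.3 0.9] tq [ 0.02  0.13 -0.01] op 0.180 g 30.0
lift t21.5 p [ 0.6188 -0.3238  0.1193] f [-0.2  0.1 -2.2] tq [0.02 0.1  0.01] op 0.180 g 30.0
 t22.5 p [ 0.6187 -0.3238  0.2885] f [-0.2 -0.1 -0.1] tq [ 0.04  0.04 -0.01] op 0.179 g 30.0
above t24.3 p [0.5921 0.0238 0.2897] f [-0.7 -0.5 -1.6] tq [ 0.03 -0.01 -0.02] op 0.180 g 30.0
near t25.0 p [0.5924 0.0245 0.2408] f [ 1.2 -0.5 -0.7] tq [ 0.09 -0.07 -0.01] op 0.178 g 30.0
```

View pics/g.png

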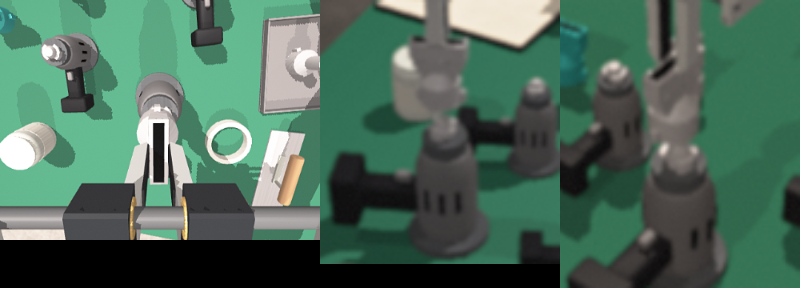

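The flat nozzle is in the grip, with its slot at wrist (160,150) in the mosaic, and it is coaxial above the spigot in both the side and scene crops. I'll lower it under force watch.

```bash
python3 - <<'E'
from h import *
g=[.592,.0245];a=np.radians(103.5)
ctrl.move_linear([*g,.222],velocity=.1);F()
z=.222
while z>.1965:
    z-=.0025; ctrl.move_linear([*g,z],velocity=.04); o=monitor.get_obs(); print(round(z,4),np.round(o["force"],1),np.round(o["wrist_torque"],2))
    if o["force"][2]>10: break
F("end")
E
```

```text
t25.5 p [0.5917 0.0244 0.2216] f [ 0.8  0.8 -0.7] tq [ 0.04 -0.05  0.01] op 0.180 g 30.0
0.2195 [-0.8  0.5 -0.4] [ 0.1  -0.05 -0.01]
0.217 [-0.4  0.4 -0.9] [ 0.12  0.   -0.01]
0.2145 [ 0.1 -0.2 -0.8] [ 0.08 -0.07 -0.01]
0.212 [ 0.3 -0.6 -1.1] [ 0.14 -0.05  0.  ]
0.2095 [-0.1 -0.7  3. ] [-0.05 -0.11 -0.01]
0.207 [ 1.8 -3.2 16.2] [-0.7  -0.51  0.04]
end t27.0 p [0.5938 0.024  0.2088] f [ 1.8 -3.2 16.2] tq [-0.7  -0.51  0.04] op 0.183 g 30.1
```

```bash
python3 - <<'E'
from h import *
g=[.592,.0245]
ctrl.move_linear([*g,.222],velocity=.08);ctrl.wait(.2);o=F()
w=cams.get_image("wrist");c=cam("wrist",o)
g_=w.max(2); u=proj(c,[*o["tool_pos"][:2],.255]);print(u)
m=np.zeros_like(g_);x,y=u.astype(int);x0,y0=x-25,y-60;m[y0:y+61,x0:x+26]=(g_[y0:y+61,x0:x+26]<70)
n,l,st,ce=cv2.connectedComponentsWithStats(m)
for i in range(1,n):
    if st[i,4]>40:
        q=np.array([onplane(c,p[::-1],.255)[:2] for p in np.argwhere(l==i)]);r=cv2.minAreaRect((q*1e4).astype(np.float32))
        W,v=np.linalg.eigh(np.cov(q.T));print(st[i],"mean-tcp",(q.mean(0)-o["tool_pos"][:2]).round(4),"rect",np.array(r[0])/1e4-o["tool_pos"][:2],r[1],np.degrees(np.arctan2(v[1,1],v[0,1])))
cv2.imwrite("pics/k.png",cv2.resize(w[y-110:y+80,x-90:x+90],None,fx=3,fy=3,interpolation=3)[:,:,::-1])
E
```

```text
t27.6 p [0.5917 0.0245 0.2215] f [ 0.2 -0.4 -0.5] tq [ 0.03 -0.1  -0.03] op 0.181 g 30.0
[256.21738054 241.89707933]
[ 245  197   18   95 1656] mean-tcp [ 0.0016 -0.0013] rect [ 0.00276841 -0.00083918] (577.2692260742188, 96.7966079711914) -166.91017677543647
[231 231   8  71 389] mean-tcp [ 0.0197 -0.008 ] rect [ 0.0182248  -0.00846299] (447.7633056640625, 38.77363586425781) -170.22454394799828
[269 230  12  72 446] mean-tcp [0.0166 0.014 ] rect [0.01339673 0.0117905 ] (457.1457824707031, 58.93146896362305) -161.27534765846187
```

View pics/k.png

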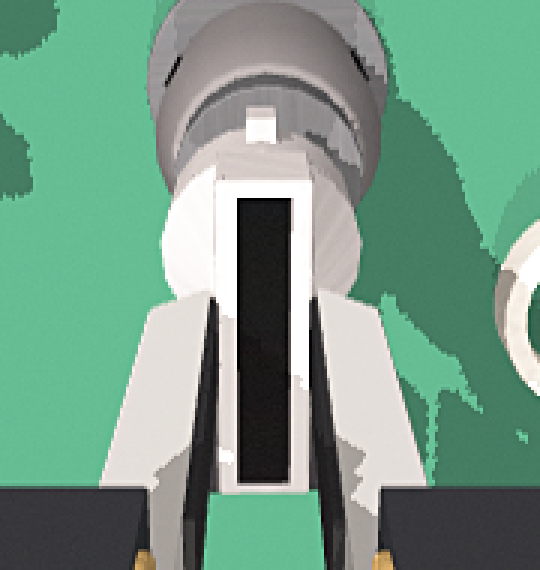

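The slot centre sits about 2.5 mm off the TCP along the duct (crop rows 197–483). I'll retry with small shifts along the duct, with contact limited to 10 N.

```bash
cat > ins.py <<'E'
from h import *
G=np.array([.592,.0245])
def attempt(da,dc,yaw):  # da along the duct, dc across, in m
    b=np.radians(yaw-90); g=G+da*np.array([np.cos(b),np.sin(b)])+dc*np.array([-np.sin(b),np.cos(b)]); z=.213
    ctrl.move_linear([*g,z],down(np.radians(yaw)),velocity=.08)
    while z>.1965:
        z-=.0025; ctrl.move_linear([*g,z],velocity=.04); f=monitor.get_obs()["force"]
        if f[2]>9: break
    o=F((da,dc,yaw)); ok=o["tool_pos"][2]<.203
    if not ok: ctrl.move_linear([*g,.213],velocity=.08)
    return ok,g
E
python3 - <<'E'
from ins import *
for a in ((-.0015,0,105),(-.0027,0,105),(.0012,0,105)):
    ok,g=attempt(*a)
    if ok: print("IN",g); break
E
```

```text
(-0.0015, 0, 105) t29.6 p [0.591  0.0238 0.1962] f [-1.7 -0.9  7.7] tq [-0.3   0.54 -0.08] op 0.178 g 30.0
IN [0.59055111 0.02411177]
```

```bash
python3 - <<'E'
from h import *
G=np.array([.592,.0245]);da=-.0015;z=.1965
yaw=105.
for k in range(9):
    if k: yaw-= 10
    b=np.radians(yaw-90);p=[*(G+da*np.array([np.cos(b),np.sin(b)])),z]
    ctrl.reach(p,down(np.radians(yaw))); o=F(yaw)
    if abs(o["wrist_torque"][2])>.8: break
E
```

```text
105.0 t29.9 p [0.5906 0.0241 0.1964] f [ 0.7  0.3 -1.9] tq [ 0.07 -0.02  0.  ] op 0.179 g 30.0
95.0 t30.2 p [0.5904 0.0245 0.1964] f [-0.6 -0.9 -0.8] tq [ 0.05 -0.   -0.02] op 0.179 g 30.0
85.0 t30.4 p [0.5905 0.0247 0.1964] f [ 0.2  0.1 -1.2] tq [ 0.06 -0.08 -0.  ] op 0.179 g 30.0
75.0 t30.7 p [0.5905 0.025  0.1965] f [ 0.2 -0.5 -0.4] tq [ 0.1  -0.04  0.  ] op 0.174 g 30.0
65.0 t31.0 p [0.5906 0.0252 0.1965] f [-0.6 -0.1 -1.5] tq [ 0.04 -0.07 -0.  ] op 0.182 g 30.0
55.0 t31.3 p [0.5908 0.0254 0.1965] f [ 0.3 -0.5 -0.8] tq [ 0.03 -0.09 -0.  ] op 0.181 g 30.0
45.0 t31.6 p [0.5909 0.0256 0.1965] f [-0.4 -0.3 -1.4] tq [-0.   -0.06  0.06] op 0.177 g 30.0
35.0 t31.9 p [0.591  0.0258 0.1965] f [-1.  -0.4 -0.9] tq [-0.09  0.16  0.03] op 0.182 g 30.0
25.0 t32.2 p [0.5911 0.0258 0.1965] f [-2.4 -2.3  0.1] tq [-0.39  0.88  0.3 ] op 0.182 g 30.4
```

```bash
python3 - <<'E'
from h import *
G=np.array([.592,.0245]);b=np.radians(-69);p=G-.0015*np.array([np.cos(b),np.sin(b)])
ctrl.reach([*p,.1965],down(np.radians(21)));F("21")
ctrl.move_linear([*p,.2015],velocity=.03);F("pull")
ctrl.move_linear([*p,.196],velocity=.03);F("down")
effector.move_gripper(0.55);F("open")
ctrl.move_linear([*p,.32],velocity=.2)
ctrl.reach([.592,.09,.40],down(0));ctrl.wait(.1)
o=F();w=cams.get_image("wrist");s=cams.get_image("side");c=cams.get_image("scene")
u=proj(cam("wrist",o),[*G,.19]).astype(int)
A=cv2.resize(w[u[1]-60:u[1]+60,u[0]-55:u[0]+55],None,fx=3,fy=3);B=cv2.resize(s,(470,353));
O=np.zeros((360,800,3),np.uint8);O[:,:330]=A;O[:353,330:]=B;cv2.imwrite("pics/m.png",O[:,:,::-1])
E
```

```text
21 t32.5 p [0.5913 0.0259 0.1965] f [-3.6 -1.   1.8] tq [-0.31  1.04  0.59] op 0.182 g 31.9
pull t32.8 p [0.5907 0.0259 0.2005] f [ -1.2   0.6 -20. ] tq [0.09 0.31 0.29] op 0.178 g 29.9
down t33.1 p [0.592  0.0259 0.197 ] f [-5.1  0.   2.7] tq [-0.21  1.26  0.32] op 0.183 g 30.3
open t33.8 p [0.5915 0.0259 0.196 ] f [ 0.1 -0.1 -0.6] tq [ 0.01 -0.04 -0.01] op 0.548 g 0.0
 t35.2 p [0.5916 0.0891 0.3982] f [-0.6 -0.9  0.3] tq [-0.01 -0.02  0.05] op 0.548 g 0.0
```

View pics/m.png

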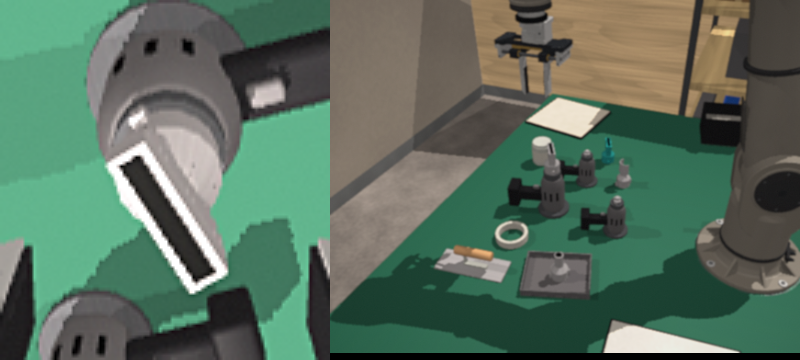

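The flat nozzle is seated on the large gun, with its slot running from (130,155) to (205,280). That is about −58°, i.e. the full 1.2 rad from the gaps. It held against a 20 N pull. The round nozzle stands in the tray, and the other things look to be where they were.

```bash
python3 -c "
from h import *
print(job.finish_job())"
```

```text
the job is handed in; nothing more can be done
None
```

The job is handed in: the round nozzle stands upright in the grey tray, and the flat nozzle is fully home on the gun and turned clockwise to its stop, where it held a 20 N pull; it took about 35 s of the 61 s.

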